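Open the propeller test cage past its catching bolt

ROBOT

A 7-joint arm with a two-finger parallel gripper is mounted at the origin on the work surface. World frame = base frame: x ahead of the robot, y to its left, z up, the work surface at z = 0. Lengths are in mm, angles in rad, forces in N, time in s.
With the tool pointing down it reaches from about 425 to 825 mm from the base axis. Payload 3.6 kg.
Tool frame: the origin (TCP) lies midway between the tips of the shut fingers; the grasp point (between the pads) lies 19 mm behind it; z points along the fingers, y is the line along which they close (so a half turn about z gives the same grasp; the last joint's range is limited). The gripper opens to 85 mm and grips with 20 to 120 N. Pads are 22 mm wide; open, the fingers measure 114 mm over their backs; the gripper's body (76 mm by 85 mm) begins 54 mm behind the grasp point. The pads swing forward as they close: fully open they stand 13 mm farther back than shut.
Start: joints at [-1.206, 0.615, -0.013, 1.423, 0.008, 1.103, -0.04], TCP at [247.569, 600.976, 231.297] pointing down, gripper open.
Joint ranges: [-3.12, 3.12], [-0.3, 2.06], [-1.34, 1.32], [0.26, 2.42], [-1.36, 4.5], [0.01, 1.98], [-2.84, 2.84]. Speed limits (rad/s): [2.79, 2.79, 3.14, 3.14, 3.14, 3.14, 3.14].

INTERFACE

Orientations are given as a unit quaternion [w, x, y, z].
In Python, from plant import get_state, optics, order, nets gives the robot as it stands.
- The arm moves only by the tool step_arm, never from a script. Its argument "plan" is a list of rows, each a list of 5 numbers: the gripper's target within -1 to 1 (shut at 1, half-way at 0, fully open at -1), then the shift along the world's x, y, z in cm, then the turn about the world's z in degrees. In form: [[fingers, dx, dy, dz, turn], ...]. A call has 1 to 10 rows; each row is the pose to reach, as a shift and turn from the pose commanded when the call began; what a row does not reach only later rows make up. A row lasts 1/12 s, in which the tool goes at most 41.7 mm and 7.16 degrees, less where a joint would pass 70% of its speed; a pose out of reach is approached as far as the arm can. A call with a gripper value outside its range is refused whole. The fingers move at their own pace and stop on an object; "squeeze" is the grip in N (left out, the last holds). Time passes only in rows, so rows that repeat a pose let the fingers close. It gives the time, the measured TCP pose, the force, the opening and the grip force at its end, in the units of the state.
- get_state(): the state, without advancing time (a new reading comes with each control period).
- optics.get_image(name): name is "scene" or "side" or "wrist"; returns a dict with "color" (420x560x3 uint8, red, green, blue), "z_map" (420x560 float32, mm along the optical axis (not along the pixel's ray), 0 where there is no reading), "fx", "fy", "cx", "cy" (pixels), "extrinsics" (4x4, takes a point from camera to world coordinates). Camera axes: x right, y up, looking along -z (the intrinsics and any distortion apply to the point x, -y, -z); pixel columns grow to the right and rows downward; lengths in mm; the calibration is good to about 2 mm. A picture is of the moment at which its call begins.
- order.job_done(): hands the job in; it is judged then, once.
Trained networks look in a picture, given as the dict that the camera call returned (one of the last four; its "shot" number tells which), for a name from the list of things; names that differ only in an ending like _2 or _b are one class to them, and where a whole thing is asked for, a point or a joint stands for the part that bears it (a point fixed in the world has none). Each returns a list of dicts, best first, with "confidence" (0 to 1); they miss things now and then, are a little off and sometimes report something else, mostly with a low value. They report only what shows in the picture. A call takes as long as a camera call. They do not tell look-alikes from the thing itself.
- nets.search_frame(picture, target): "extent" ([left, top, right, bottom] in pixels, round what is visible of it).
- nets.cut_out(picture, target): "pixels" (420x560 bool, what is visible of it) and "extent" ([left, top, right, bottom] in pixels, round what is visible of it).
The state is a dict: "clock": time; "qpos": joint angles; "dq": joint speeds; "effort": joint torques, N m; "position": TCP position; "eef_rot": TCP orientation; "force": force on the tool from outside, world axes, zero at the start; "ft_torque": the same for the moment, N m; "grip_width": finger opening in mm; "grasp_force": force on a finger pad.
Only numpy, scipy, OpenCV 4.12 (cv2) and the standard library are available. Lean on these libraries where they do the work, as an engineer would, in place of code of your own. Each camera call takes 0.05 s, during which the arm holds its last target. There are 200 camera calls.

TASK

Open the propeller test cage's gate for me: take the red knob of its barrel bolt, and as the bolt has sagged and hangs on the keeper's bent-up lip, lift it over that lip while you draw it back out of the keeper, without forcing it. Then pull the self-closing gate ajar by the same knob until its stile stands about 10 cm from the post, and finish holding it still there by the knob, not letting go, while I reach in. Do not disturb the spray can, the blue screw box or the wrench.

Things in the scene. Friction and masses are not known exactly. Their poses are not given: they have to be found in the camera images.
- cage: Fixed bench-top guard cage for model propellers: aluminium posts, mesh sides and roof, 260 deep, 360 wide, 206 high. Origin on the bench at the middle of its front face; x points into the cage, y along the front to the gate's hinge side, z up. The gate fills the front between two posts; the latch post is on the -y side.
- gate (a joint): Angle of the gate (rad): 0 shut, growing as its latch (-y) side swings out to the cage's -x, up to 1.2. Self-closing: a spring pulls it shut with 0.5 N m when shut, 0.75 at 0.35 rad (3 to 4 N at the knob), lightly damped. Frame 20 thick, 292 wide, top 206 above the bench, with a 30 wide stile as its latch edge. It cannot open while the bolt is in the keeper.
- hinge (a point): Point on the gate's vertical hinge axis, 176 above the bench, 6 in front of the cage's front face, 149 to the +y side of its middle. Turns with the gate.
- stile (a point): Front outer edge of the gate's latch stile, 184 above the bench, 295 from the hinge axis. Its axes turn with the gate: at joint 0 they are the cage's; y runs along the gate from stile to hinge, -x out of its front face.
- post (a point): Front inner edge of the fixed latch post, 184 above the bench, 4 from the stile when shut; axes as the cage's. The distance from stile to post is the gate's opening (about 295 mm x the joint angle).
- lip (a point): Middle of the top edge of the keeper's bent-up copper-coloured lip, 180.5 above the bench. The keeper is a steel bracket on the latch post around the bolt's end; the lip stands in its mouth, 5 thick (y) by 20 (x), and sticks 4.5 up into the notch under the resting bolt, with 2 to 4 free on either side along y. The keeper ends 2.5 to the +y side of this point. Axes as the cage's.
- bolt: Steel barrel bolt, 0.2 to 0.4 kg, loose in two stretched straps on the front of the gate's top rail; starts thrown into the keeper. Bar 14 x 16 high, along its y, from y -56 (nose) to +75. Origin at the bar's underside where the knob's stud leaves it, 176 above the bench at rest; z up, +y is the way it draws back (cage's +y). It can slide back 36 to 38 to its stop and rise 9 in the straps.
- knob (a point): Centre of the bolt's red knob, 46 in front (-x) of and 8 above the bolt's origin: cylinder 18 in diameter, 34 long, lying level, square to the gate, with a 24 end flange, on a 10 stud. It starts 58 in front of the cage's front face, 184 above the bench, its near end 15 from straps and keeper; nothing lies above or below it. Take it from above, fingers on its +y and -y sides.
- nose (a point): Lower edge of the nose's shoulder, on the bolt 41 to the -y side of its origin, at the bar's underside; it catches on the lip unless raised 4.5 or more. The notch (11 wide, 7 deep) lies from here to +y, the nose (15 long) to -y: drawn 24 it is past the lip and out of the keeper and may sink again. Axes as the bolt's.
- can: Bystander: upright green spray can, 66 in diameter, 190 high, right of the cage front. Origin at the centre of its underside. Leave it.
- screws: Bystander: open blue screw box 110 x 80 x 35 high on the bench before the hinge half of the gate, clear of its swing. Origin at the centre of its underside. Leave it.
- wrench: Bystander: steel wrench lying on the bench left of the cage front. Leave it.
Not all that is in view belongs to the job. Of the things that look like the bolt, the smallest one is meant.

How it is judged:
By the outcome, as a careful person would: the job done as asked, in the order asked, and still so for the second after the job is handed in, while the arm keeps its last pose, push and grip.
It also fails if it takes over 38 s, if anything falls off the work surface, if the arm or the gripper's body presses on something with over 40 N, if the wrist force passes 120 N, or if a joint passes its speed limit or range.

## Working session

There is one attempt and no reset: what is moved stays moved. The work goes in short steps, Python scripts to look and compute and a tool call to move; the robot and the scene stay as the last step left them, time stands still between calls to the robot, and variables do not carry over. Pictures are saved under pics/ and viewed, at most 10 in all, crops included, and the job is handed in when it is done.

Besides the shell and the picture viewer there is one more tool, called after "Request:" by a JSON object that holds its "name" and its "arguments". step_arm: Moves the arm, as the interface text tells. Its arguments: {"type":"object","properties":{"plan":{"type":"array","items":{"type":"array","items":{"type":"number"}}},"squeeze":{"type":"number"}},"required":["plan"]}

```bash
mkdir -p pics; cat > h.py <<'E'
import numpy as np, cv2
from plant import get_state, optics, order, nets
def shot(n,save=None):
    p=optics.get_image(n)
    if save: cv2.imwrite('pics/'+save,p['color'][:,:,::-1])
    return p
def pts(p,mask):
    v,u=np.nonzero(mask&(p['z_map']>0)); z=p['z_map'][v,u]
    c=np.stack([(u-p['cx'])*z/p['fx'],-(v-p['cy'])*z/p['fy'],-z,np.ones_like(z)])
    return (np.array(p['extrinsics'])@c)[:3].T
E
python3 - <<'E'
from h import *
s=get_state();print(s['clock'],s['position'],s['eef_rot'],s['force'],s['grip_width'])
ims=[]
for n in ['scene','side']:
    p=shot(n,n+'1.png')
    print(n,[k for k in p])
    for t in ['knob','bolt','cage','can','screws','wrench']:
        for d in nets.cut_out(p,t)[:4]:
            P=pts(p,d['pixels'])
            print(t,round(d['confidence'],2),np.round(d['extent']),len(P),np.round(np.median(P,0)) if len(P) else '',np.round(np.percentile(P,[3,97],axis=0)).tolist() if len(P) else '')
E
```

```text
0.0 [247.30817621 600.26687929 230.13319198] [-2.17471251e-04  1.94114443e-01  9.80978026e-01 -1.28387302e-03] [-0.56440301 -0.40223876  0.6346189 ] 85.17267989203629
scene ['color', 'z_map', 'fx', 'fy', 'cx', 'cy', 'extrinsics', 'shot']
knob 0.86 [ 96. 216. 148. 278.] 619 [ 534. -405.   18.] [[448.0, -428.0, 5.0], [601.0, -327.0, 23.0]]
knob 0.81 [190. 182. 241. 227.] 663 [ 443. -159.   18.] [[359.0, -222.0, 0.0], [501.0, -104.0, 26.0]]
knob 0.64 [214. 214. 230. 252.] 229 [ 648. -134.  189.] [[623.0, -152.0, 183.0], [694.0, -125.0, 194.0]]
bolt 0.77 [ 98. 215. 153. 273.] 681 [ 537. -406.   17.] [[449.0, -431.0, -2.0], [601.0, -325.0, 24.0]]
bolt 0.76 [214. 214. 232. 249.] 248 [ 646. -135.  189.] [[489.0, -155.0, -1.0], [692.0, -125.0, 194.0]]
bolt 0.7 [188. 181. 242. 227.] 626 [ 444. -158.   19.] [[365.0, -222.0, 6.0], [501.0, -105.0, 26.0]]
bolt 0.54 [278. 186. 317. 224.] 1186 [456.  50.   4.] [[417.0, 8.0, -1.0], [529.0, 89.0, 36.0]]
cage 0.69 [199. 200. 444. 420.] 32156 [807.  20. 108.] [[665.0, -152.0, 3.0], [951.0, 206.0, 206.0]]
cage 0.28 [277. 186. 314. 223.] 1084 [455.  50. 
[... 1139 characters left out ...]
 0.67 [280. 362. 368. 420.] 1517 [ 538. -403.   21.] [[446.0, -431.0, 1.0], [595.0, -331.0, 27.0]]
cage 0.89 [283. 112. 471. 289.] 16280 [760. -48. 138.] [[648.0, -179.0, 2.0], [958.0, 205.0, 208.0]]
can 0.9 [361. 273. 414. 352.] 2581 [ 679. -323.  144.] [[662.0, -339.0, 8.0], [718.0, -284.0, 192.0]]
screws 0.71 [210. 170. 266. 184.] 323 [546. 296.   7.] [[472.0, 248.0, 1.0], [617.0, 348.0, 11.0]]
screws 0.57 [212. 218. 262. 258.] 1447 [473.  57.  11.] [[419.0, 5.0, 1.0], [526.0, 90.0, 36.0]]
wrench 0.62 [212. 168. 267. 185.] 358 [548. 297.   7.] [[473.0, 248.0, -0.0], [618.0, 350.0, 11.0]]
wrench 0.55 [285. 143. 370. 274.] 3332 [677.  -3. 172.] [[641.0, -148.0, 30.0], [709.0, 134.0, 208.0]]
```

```bash
python3 - <<'E'
import cv2
a=cv2.imread('pics/scene1.png')[170:350,90:420];b=cv2.imread('pics/side1.png')[110:420,200:480]
a=cv2.resize(a,None,fx=1.3,fy=1.3);b=cv2.resize(b,None,fx=1.3,fy=1.3)
import numpy as np
H=max(a.shape[0],b.shape[0])
pad=lambda i:cv2.copyMakeBorder(i,0,H-i.shape[0],0,0,0)
cv2.imwrite('pics/c1.png',np.hstack([pad(a),pad(b)]))
from h import *
p=shot('scene'); 
# front top edge of cage: points at z 195..210, and red knob
import cv2
for n in ['scene','side']:
    p=shot(n); hsv=cv2.cvtColor(p['color'],cv2.COLOR_RGB2HSV)
    red=((hsv[...,0]<8)|(hsv[...,0]>172))&(hsv[...,1]>130)&(hsv[...,2]>60)
    P=pts(p,red); P=P[(P[:,2]>165)&(P[:,2]<210)&(P[:,0]>550)]
    print(n,len(P),P.mean(0),np.percentile(P,[2,50,98],axis=0).round(1).tolist())
    # top of gate/cage
    Q=pts(p,np.ones((420,560),bool)); Q=Q[(Q[:,2]>200)&(Q[:,2]<211)&(Q[:,0]>600)&(Q[:,0]<1050)&(abs(Q[:,1])<260)].astype(np.float32)
    print(len(Q),cv2.boxPoints(cv2.minAreaRect(Q[:,:2])).round(),cv2.minAreaRect(Q[:,:2]))
E
```

```text
scene 144 [ 638.4364862  -136.21716978  190.02569413] [[621.3, -147.0, 183.9], [637.6, -136.2, 190.5], [658.8, -126.2, 193.9]]Traceback (most recent call last):
  File "<stdin>", line 19, in <module>
cv2.error: OpenCV(4.12.0) /io/opencv/modules/imgproc/src/convhull.cpp:143: error: (-215:Assertion failed) total >= 0 && (depth == CV_32F || depth == CV_32S) in function 'convexHull'
```

View pics/c1.png

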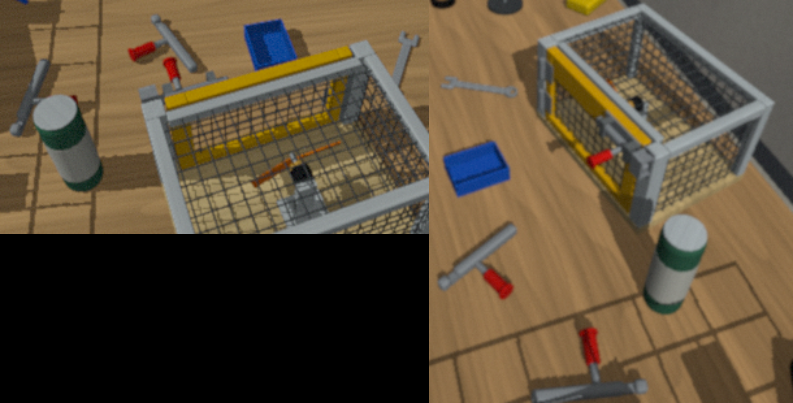

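The cropped views show the gate (yellow) with the small knob on it (scene ≈ (222,230), side ≈ (345,222)). Two larger loose bolts lie on the bench as decoys. Next I need the cage's yaw.

```bash
python3 - <<'E'
from h import *
for n in ['scene','side']:
    p=shot(n); hsv=cv2.cvtColor(p['color'],cv2.COLOR_RGB2HSV)
    red=((hsv[...,0]<8)|(hsv[...,0]>172))&(hsv[...,1]>130)&(hsv[...,2]>60)
    P=pts(p,red); P=P[(P[:,2]>165)&(P[:,2]<210)&(P[:,0]>550)]
    d=np.linalg.svd(P[:,:2]-P[:,:2].mean(0))[2][0]
    print(n,len(P),P.mean(0).round(1),np.percentile(P,[2,50,98],axis=0).round(1).tolist(),'axis',np.degrees(np.arctan2(d[1],d[0])))
    Q=pts(p,np.ones((420,560),bool)); Q=Q[(Q[:,2]>198)&(Q[:,2]<213)&(Q[:,0]>600)&(Q[:,0]<1050)&(abs(Q[:,1])<260)][:,:2].astype(np.float32)
    print(len(Q),cv2.boxPoints(cv2.minAreaRect(Q)).round().tolist(),cv2.minAreaRect(Q))
    yel=(hsv[...,0]>17)&(hsv[...,0]<30)&(hsv[...,1]>180)
    Y=pts(p,yel); Y=Y[(Y[:,2]>200)&(Y[:,2]<213)&(Y[:,0]>600)][:,:2].astype(np.float32)
    print(len(Y),cv2.boxPoints(cv2.minAreaRect(Y)).round().tolist(),cv2.minAreaRect(Y))
E
```

```text
scene 146 [ 638.5 -136.3  190.1] [[621.4, -146.9, 183.6], [638.1, -136.4, 190.8], [657.9, -126.2, 194.9]] axis 11.55917857535842
12915 [[613.0, 167.0], [684.0, -187.0], [965.0, -131.0], [894.0, 223.0]] ((789.23779296875, 17.945770263671875), (286.61346435546875, 360.8370056152344), 11.3220796585083)
1367 [[645.0, 137.0], [703.0, -152.0], [803.0, -132.0], [745.0, 157.0]] ((724.0402221679688, 2.4813995361328125), (102.17497253417969, 294.616943359375), 11.503796577453613)
side 158 [ 636.7 -139.8  189.6] [[619.8, -148.2, 178.1], [636.9, -140.3, 190.8], [657.3, -129.4, 195.5]] axis -171.61328985067263
6369 [[614.0, 168.0], [684.0, -189.0], [967.0, -134.0], [897.0, 223.0]] ((790.4923706054688, 17.099945068359375), (288.4072570800781, 364.0755920410156), 11.071579933166504)
713 [[645.0, 133.0], [703.0, -150.0], [722.0, -146.0], [664.0, 137.0]] ((683.3873901367188, -6.7813873291015625), (19.270069122314453, 289.0157470703125), 11.508957862854004)
```

Request:
{"name": "step_arm", "arguments": {"plan": [[-1,2,-3.5,1,-7],[-1,4,-7,3,-14],[-1,6,-10.5,5,-21],[-1,8,-14,7,-28],[-1,10,-17.5,7,-35],[-1,12,-21,7,-42],[-1,14,-24.5,7,-49],[-1,16,-28,7,-56],[-1,18,-31.5,7,-63],[-1,19.5,-35,7,-70]], "squeeze": 60}}

```text
clock: 1.73
position: [443.9, 249.1, 301.8]
eef_rot: [0.0, 0.724, 0.69, 0.001]
force: [1.0, -0.3, -1.1]
grip_width: 85.3
grasp_force: 0.0
```

Request:
{"name": "step_arm", "arguments": {"plan": [[-1,2,-3.5,0,-7],[-1,4,-7,0,-14],[-1,6,-10.5,0,-21],[-1,8,-14,0,-28],[-1,10,-17.5,0,-35],[-1,12,-21,0,-42],[-1,14,-24.5,0,-49],[-1,16,-28,0,-56],[-1,18,-31.5,0,-63],[-1,19,-35,0,-70]]}}

```text
clock: 2.57
position: [634.5, -100.0, 300.9]
eef_rot: [0.0, 0.989, 0.151, 0.001]
force: [-0.1, 1.2, -0.9]
grip_width: 85.0
grasp_force: 0.0
```

Request:
{"name": "step_arm", "arguments": {"plan": [[-1,0.2,-2,0,-3],[-1,0.4,-3.8,0,-6],[-1,0.4,-3.8,0,-6]]}}

```text
clock: 2.82
position: [635.5, -143.0, 301.1]
eef_rot: [0.002, 0.995, 0.097, -0.001]
force: [0.0, -0.3, -0.0]
grip_width: 85.3
grasp_force: 0.0
```

```bash
python3 - <<'E'
from h import *
s=get_state();print(s['position'],s['eef_rot'],s['qpos'],s['force'])
p=shot('wrist','w1.png'); hsv=cv2.cvtColor(p['color'],cv2.COLOR_RGB2HSV)
red=((hsv[...,0]<8)|(hsv[...,0]>172))&(hsv[...,1]>130)&(hsv[...,2]>60)
P=pts(p,red); P=P[(P[:,2]>165)&(P[:,2]<210)]
c,sn=np.cos(np.radians(11.4)),np.sin(np.radians(11.4)); R=np.array([[c,sn],[-sn,c]])
L=P[:,:2]@R.T; lo,hi=np.percentile(L,[1,99],axis=0); m=(lo+hi)/2
print(len(P),lo,hi,'centre',R.T@m,P[:,2].max(),np.percentile(P[:,2],95))
d=np.linalg.svd(P[:,:2]-P[:,:2].mean(0))[2][0];print(np.degrees(np.arctan2(d[1],d[0])))
E
```

```text
[ 635.52090305 -142.96581747  301.07249973] [ 2.17016537e-03  9.95305214e-01  9.67590079e-02 -7.17960261e-04] [-0.18781174  0.64839993  0.72155705  1.32303854 -0.4194558   1.32281126
 -0.8445877 ] [ 0.00658765 -0.3430496  -0.03022338]
912 [ 580.52464818 -266.94076654] [ 618.27782019 -248.65067409] centre [ 638.53096834 -134.2336598 ] 196.90890810640792 194.3557919258798
-168.94086800405964
```

View pics/w1.png

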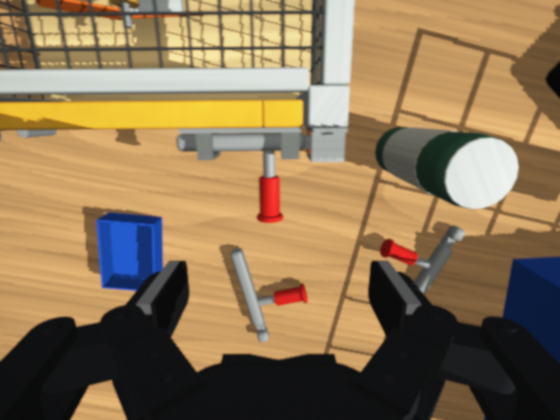

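The wrist view shows the real knob at (270,198), pointing square out from the gate and between the finger columns. The can is clear at right (450,170). I'll lower closer and refine.

Request:
{"name": "step_arm", "arguments": {"plan": [[-1,0.1,0.3,-2.5,0],[-1,0.2,0.5,-5,0],[-1,0.2,0.6,-7.5,0],[-1,0.2,0.6,-7.5,0],[-1,0.2,0.6,-7.5,0]]}}

```text
clock: 3.28
position: [638.4, -128.4, 225.4]
eef_rot: [-0.001, 0.995, 0.103, -0.001]
force: [0.3, -0.1, 1.3]
grip_width: 85.3
grasp_force: 0.0
```

```bash
python3 - <<'E'
from h import *
s=get_state();print(s['position'],s['eef_rot'],s['force'])
p=shot('wrist','w2.png'); hsv=cv2.cvtColor(p['color'],cv2.COLOR_RGB2HSV)
red=((hsv[...,0]<8)|(hsv[...,0]>172))&(hsv[...,1]>130)&(hsv[...,2]>60)
P=pts(p,red); P=P[(P[:,2]>165)&(P[:,2]<210)]
c,sn=np.cos(np.radians(11.4)),np.sin(np.radians(11.4)); R=np.array([[c,sn],[-sn,c]])
L=P[:,:2]@R.T; lo,hi=np.percentile(L,[1,99],axis=0); m=(lo+hi)/2
print(len(P),lo,hi,'centre',R.T@m,P[:,2].max(),np.percentile(P[:,2],95))
v=nets.search_frame(p,'knob');print([(round(d['confidence'],2),d['extent']) for d in v])
E
```

```text
[ 638.36779019 -128.3844297   225.40924595] [-0.00123442  0.99469106  0.10289254 -0.00114039] [ 0.25634365 -0.12063212  1.30570051]
1694 [ 580.77663645 -268.32548254] [ 618.61080451 -249.1065716 ] centre [ 638.99958961 -135.07799792] 197.06153499215733 194.430312586262
[(0.9, [238.2, 274.0, 323.9, 359.2]), (0.64, [163.7, 151.1, 357.2, 267.0]), (0.57, [413.6, 253.7, 512.3, 321.0])]
```

View pics/w2.png

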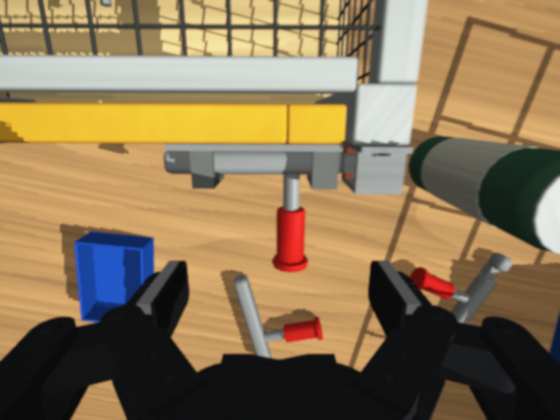

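The knob sits at (291,240), slightly right of the finger mid-line (≈279), agreeing with the measured 4–5 mm offset. Descending around it.

Request:
{"name": "step_arm", "arguments": {"plan": [[-1,0.1,-0.4,0,0],[-1,0.1,-0.4,-2,0],[-1,0.1,-0.4,-4,0],[-1,0.1,-0.4,-6.1,0],[-1,0.1,-0.4,-6.1,0],[-1,0.1,-0.4,-6.1,0]]}}

```text
clock: 3.88
position: [639.7, -135.3, 165.8]
eef_rot: [0.0, 0.995, 0.101, 0.0]
force: [-0.5, -0.1, 0.4]
grip_width: 85.3
grasp_force: 0.0
```

```bash
python3 - <<'E'
from h import *
s=get_state();print(s['position'],s['force'],s['ft_torque'])
p=shot('wrist','w3.png');p=shot('side','s3.png')
a=cv2.imread('pics/w3.png');b=cv2.resize(cv2.imread('pics/s3.png')[140:300,240:460],None,fx=2,fy=2)
b=cv2.copyMakeBorder(b,0,100,0,0,0)
a=cv2.resize(a,(0,0),fx=.6,fy=.6);a=cv2.copyMakeBorder(a,0,420-252,0,0,0)
cv2.imwrite('pics/c3.png',np.hstack([a,b[:420]]))
E
```

```text
[ 639.72716559 -135.29773205  165.82747432] [-0.47721254 -0.11631925  0.43026797] [-0.03388439  0.00839866  0.03254464]
```

View pics/c3.png

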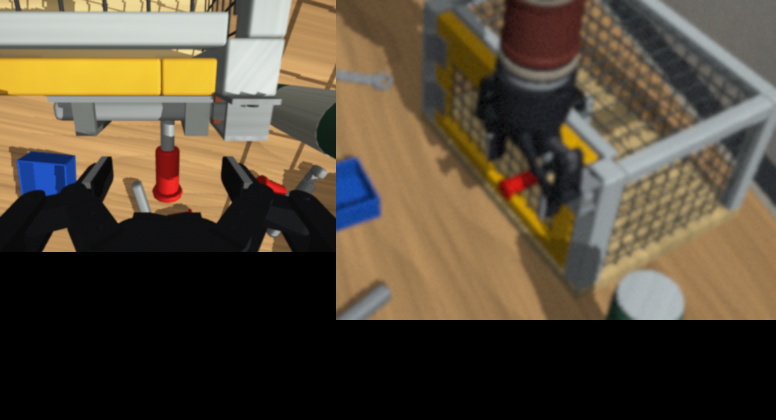

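The knob (167,172) is centred between the fingers (≈100 and 232). Closing.

Request:
{"name": "step_arm", "arguments": {"plan": [[0,0,0,0,0],[0.4,0,0,0,0],[0.6,0,0,0,0],[1,0,0,0,0],[1,0,0,0,0],[1,0,0,0,0],[1,0,0,0,0],[1,0,0,0,0],[1,0,0,0,0]], "squeeze": 60}}

```text
clock: 4.73
position: [639.7, -135.1, 165.5]
eef_rot: [0.0, 0.995, 0.101, 0.0]
force: [-0.6, -0.1, 1.5]
grip_width: 16.2
grasp_force: 58.4
```

Request:
{"name": "step_arm", "arguments": {"plan": [[1,0,0,0.2,0],[1,0,0,0.4,0],[1,0,0,0.6,0],[1,0,0,0.7,0],[1,0,0,0.7,0],[1,0,0,0.7,0]]}}

```text
clock: 5.23
position: [639.4, -135.0, 172.1]
eef_rot: [-0.0, 0.995, 0.101, -0.0]
force: [0.2, 0.3, -2.6]
grip_width: 16.3
grasp_force: 58.5
```

```bash
python3 - <<'E'
from h import *
s=get_state();print(s['position'],s['force'],s['ft_torque'],s['grip_width'])
p=shot('wrist','w4.png');hsv=cv2.cvtColor(p['color'],cv2.COLOR_RGB2HSV)
red=((hsv[...,0]<8)|(hsv[...,0]>172))&(hsv[...,1]>130)&(hsv[...,2]>60)
P=pts(p,red); P=P[(P[:,2]>165)&(P[:,2]<215)];print(len(P),P.mean(0),np.percentile(P[:,2],95))
cv2.imwrite('pics/c4.png',cv2.resize(cv2.imread('pics/w4.png')[100:400,30:430],None,fx=2,fy=2))
E
```

```text
[ 639.43042798 -134.96180472  172.13336976] [ 0.20756962  0.31262208 -2.56455793] [-0.0772942   0.07218813 -0.00619783] 16.275022761041047
3323 [ 639.24730849 -134.16356083  197.60362264] 201.18492564089945
```

View pics/c4.png

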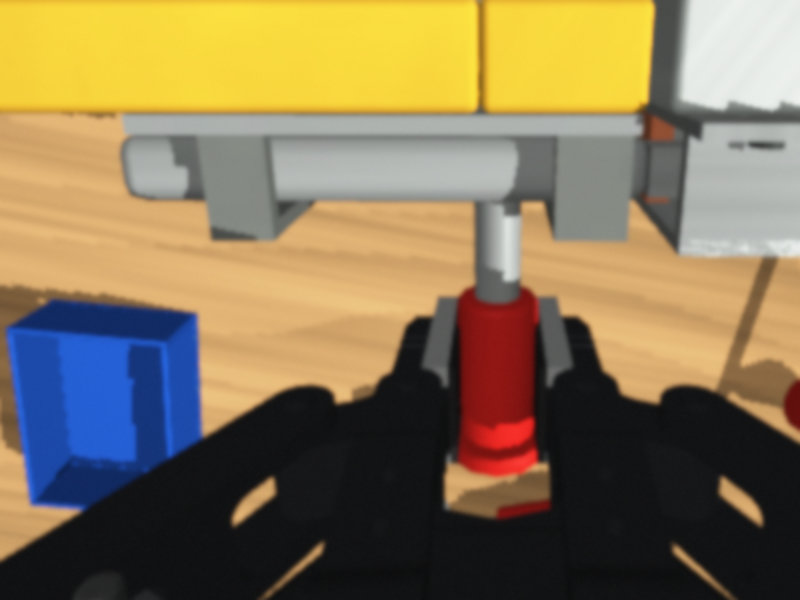

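Knob (495,380) is firmly between the pads and has risen with the bar; the force is only the bolt's weight. Drawing back along the gate.

Request:
{"name": "step_arm", "arguments": {"plan": [[1,-0.06,0.3,0,0],[1,-0.12,0.6,0,0],[1,-0.18,0.9,0,0],[1,-0.24,1.2,0,0],[1,-0.24,1.2,0,0]]}}

```text
clock: 5.7
position: [637.2, -121.5, 172.2]
eef_rot: [-0.001, 0.995, 0.102, -0.0]
force: [-0.1, -0.4, -3.1]
grip_width: 16.2
grasp_force: 58.5
```

Request:
{"name": "step_arm", "arguments": {"plan": [[1,-0.06,0.3,0,0],[1,-0.12,0.6,0,0],[1,-0.18,0.9,0,0],[1,-0.24,1.2,0,0],[1,-0.3,1.5,0,0],[1,-0.36,1.8,0,0],[1,-0.36,1.8,0,0]]}}

```text
clock: 6.28
position: [633.6, -103.8, 172.2]
eef_rot: [-0.001, 0.995, 0.102, -0.0]
force: [0.9, -0.2, -3.0]
grip_width: 16.3
grasp_force: 58.5
```

```bash
python3 - <<'E'
from h import *
s=get_state();print(s['position'],s['force'],s['ft_torque'],s['grip_width'])
p=shot('wrist','w5.png')
cv2.imwrite('pics/c5.png',cv2.resize(cv2.imread('pics/w5.png')[100:400,100:500],None,fx=1.5,fy=1.5))
E
```

```text
[ 633.58427409 -103.75923508  172.18963802] [ 0.87980879 -0.18301753 -2.98815945] [ 0.01849866  0.11031555 -0.02558355] 16.34003786815492
```

View pics/c5.png

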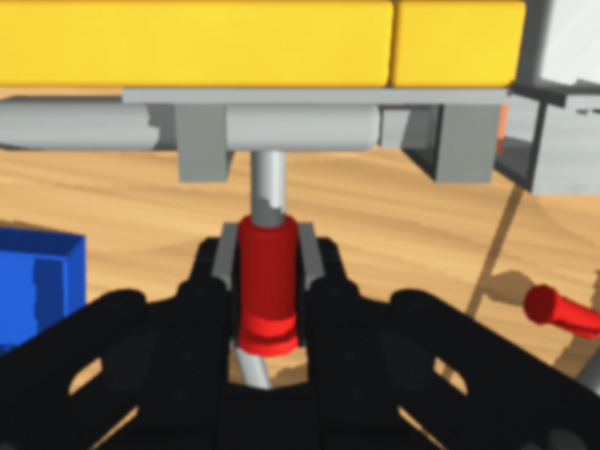

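The keeper mouth at (510,130) is empty and the bar's nose is back in the right strap (≈(440,140)), so the bolt is out. Now I'll work out the arc.

```bash
python3 - <<'E'
import numpy as np
y=np.radians(11.3);R=lambda a:np.array([[np.cos(a),-np.sin(a)],[np.sin(a),np.cos(a)]])
p=np.array([-51.,-236.])
for t in range(1,21):
    d=R(y)@(R(-np.radians(t))@p-p);print(t,(d/10).round(2))
E
```

```text
1 [-0.42  0.01]
2 [-0.84  0.03]
3 [-1.26  0.05]
4 [-1.68  0.09]
5 [-2.1   0.12]
6 [-2.52  0.17]
7 [-2.94  0.23]
8 [-3.36  0.29]
9 [-3.77  0.36]
10 [-4.19  0.43]
11 [-4.6   0.52]
12 [-5.01  0.61]
13 [-5.42  0.7 ]
14 [-5.83  0.81]
15 [-6.24  0.92]
16 [-6.64  1.04]
17 [-7.04  1.17]
18 [-7.44  1.3 ]
19 [-7.84  1.44]
20 [-8.23  1.58]
```

Request:
{"name": "step_arm", "arguments": {"plan": [[1,-0.42,0.01,0,-1],[1,-0.84,0.03,0,-2],[1,-1.26,0.05,0,-3],[1,-1.68,0.09,0,-4],[1,-2.1,0.12,0,-5],[1,-2.52,0.17,0,-6],[1,-2.94,0.23,0,-7],[1,-3.36,0.29,0,-8],[1,-3.36,0.29,0,-8]]}}

```text
clock: 7.08
position: [599.0, -102.0, 172.4]
eef_rot: [-0.0, 1.0, 0.031, -0.0]
force: [1.3, 0.8, -2.4]
grip_width: 16.1
grasp_force: 58.7
```

```bash
cat >> h.py <<'E'
def gate(n):
    p=shot(n); hsv=cv2.cvtColor(p['color'],cv2.COLOR_RGB2HSV)
    yel=(hsv[...,0]>17)&(hsv[...,0]<30)&(hsv[...,1]>180)
    Y=pts(p,yel); Y=Y[(Y[:,2]>202)&(Y[:,2]<212)&(Y[:,0]>520)&(Y[:,0]<760)]
    d=np.linalg.svd(Y[:,:2]-Y[:,:2].mean(0),full_matrices=False)[2][0]
    e=Y[np.argsort(Y[:,1])][[3,-3]]
    print(n,len(Y),'yaw',np.degrees(np.arctan(-d[0]/d[1])),e.round().tolist())
E
python3 - <<'E'
from h import *
print(get_state()['force'],get_state()['ft_torque']); gate('side');gate('scene')
shot('wrist','w6.png')
E
```

```text
[ 1.25221695  0.80065308 -2.35699583] [ 0.08580068 -0.21785544  0.14565741]
side 321 yaw 4.562500500092163 [[666.0, -156.0, 205.0], [648.0, 127.0, 205.0]]
scene 1194 yaw 3.7970423887259503 [[677.0, -153.0, 206.0], [655.0, 135.0, 204.0]]
```

View pics/w6.png

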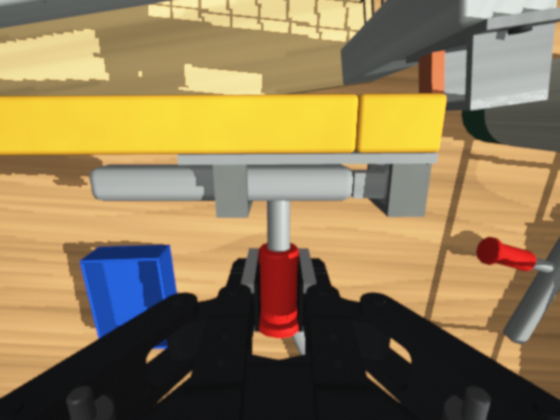

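The gate is following: its stile (440,130) has left the post (360–470,60), knob still held at (279,285). Continuing the arc.

Request:
{"name": "step_arm", "arguments": {"plan": [[1,-0.41,0.07,0,-1],[1,-0.83,0.14,0,-2],[1,-1.24,0.23,0,-3],[1,-1.65,0.32,0,-4],[1,-2.06,0.41,0,-5],[1,-2.47,0.52,0,-6],[1,-2.88,0.63,0,-7],[1,-3.28,0.75,0,-8],[1,-3.68,0.88,0,-9],[1,-4.08,1.01,0,-10]]}}

```text
clock: 8.07
position: [558.9, -91.9, 172.4]
eef_rot: [-0.0, 0.998, -0.057, 0.0]
force: [2.4, 0.7, -2.4]
grip_width: 16.3
grasp_force: 58.6
```

Request:
{"name": "step_arm", "arguments": {"plan": [[1,-0.4,0.14,0,-1],[1,-0.56,0.2,0,-1.4],[1,-0.56,0.2,0,-1.4],[1,-0.56,0.2,0,-1.4]]}}

```text
clock: 8.4
position: [553.6, -90.0, 172.4]
eef_rot: [0.0, 0.998, -0.068, 0.0]
force: [2.1, 0.4, -3.2]
grip_width: 16.1
grasp_force: 58.7
```

```bash
python3 - <<'E'
from h import *
s=get_state();print(s['position'],s['force'],s['grip_width']); gate('side');gate('scene')
p=shot('wrist','w7.png')
hsv=cv2.cvtColor(p['color'],cv2.COLOR_RGB2HSV)
# stile top corner & post from wrist
yel=(hsv[...,0]>17)&(hsv[...,0]<30)&(hsv[...,1]>180)
Y=pts(p,yel);Y=Y[(Y[:,2]>200)&(Y[:,2]<213)][:,:2].astype(np.float32)
print('gate box',cv2.boxPoints(cv2.minAreaRect(Y)).round(1).tolist(),cv2.minAreaRect(Y))
E
```

```text
[553.62289143 -90.02796686 172.35054285] [ 2.06856554  0.43584849 -3.20060057] 16.11436674908344
side 457 yaw -7.887870911472218 [[619.0, -157.0, 205.0], [647.0, 24.0, 205.0]]
scene 1146 yaw -7.263295341763336 [[617.0, -154.0, 204.0], [652.0, 132.0, 205.0]]
gate box [[606.5999755859375, -153.39999389648438], [626.0999755859375, -155.8000030517578], [645.5999755859375, -0.699999988079071], [626.0999755859375, 1.7000000476837158]] ((626.1051025390625, -77.05353546142578), (156.35536193847656, 19.660097122192383), 82.85281372070312)
```

View pics/w7.png

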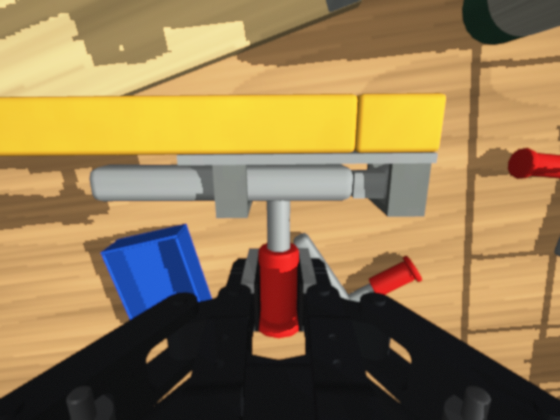

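The gate is open about 97 mm and the knob is still held at (279,285). I'll nudge it slightly and then hold.

Request:
{"name": "step_arm", "arguments": {"plan": [[1,-0.12,0.04,0,-0.3],[1,-0.24,0.08,0,-0.6],[1,-0.24,0.08,0,-0.6],[1,-0.24,0.08,0,-0.6],[1,-0.24,0.08,0,-0.6],[1,-0.24,0.08,0,-0.6],[1,-0.24,0.08,0,-0.6],[1,-0.24,0.08,0,-0.6],[1,-0.24,0.08,0,-0.6],[1,-0.24,0.08,0,-0.6]]}}

```text
clock: 9.38
position: [551.2, -89.2, 172.3]
eef_rot: [-0.0, 0.997, -0.073, 0.0]
force: [2.9, 1.1, -2.7]
grip_width: 16.1
grasp_force: 58.7
```

```bash
python3 - <<'E'
from h import *
p=shot('wrist');hsv=cv2.cvtColor(p['color'],cv2.COLOR_RGB2HSV)
yel=(hsv[...,0]>17)&(hsv[...,0]<30)&(hsv[...,1]>180)
Y=pts(p,yel);Y=Y[(Y[:,2]>200)&(Y[:,2]<213)][:,:2].astype(np.float32)
b=cv2.boxPoints(cv2.minAreaRect(Y));print(b.round(1).tolist(),min(np.hypot(*(b-[703.8,-155]).T)[b[:,1]<-100]),np.hypot(*(b-[703.8,-155]).T))
s=get_state();print(s['position'],s['force'],s['grip_width'],s['grasp_force'],np.abs(s['dq']).max())
print(order.job_done())
E
```

```text
[[603.4000244140625, -153.10000610351562], [623.0999755859375, -155.8000030517578], [644.0999755859375, -2.0999999046325684], [624.4000244140625, 0.6000000238418579]] 80.6698752281485 [100.40812547  80.66987523 164.15548802 174.70314466]
[551.20653567 -89.1856333  172.31539348] [ 3.40681949  1.7556363  -3.16799717] 16.37952680819477 58.68391156196594 0.0024952140808629036
the job is handed in; nothing more can be done
None
```

The bolt is lifted over the lip and drawn out, and the gate is held still by the red knob with its stile about 100 mm from the post; the job is handed in (no verdict returned), and the arm never went near the can, screw box or wrench.

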